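# Snap the filter covers back on the laser's power unit

## Robot

A 7-joint arm with a two-finger parallel gripper is mounted at the origin on the work surface. World frame = base frame: x ahead of the robot, y to its left, z up, the work surface at z = 0. Lengths are in mm, angles in rad, forces in N, time in s.
With the tool pointing down it reaches from about 400 to 850 mm from the base axis. Payload 6.9 kg.
Tool frame: the origin (TCP) lies on the centre line of the jaws, within the pads' length; the fingertips stand 25 mm ahead of it and the grasp point (between the pads) lies 6 mm ahead of it; z points along the fingers, y is the line along which they close (so a half turn about z gives the same grasp; the last joint's range is limited). The gripper opens to 85 mm and grips with 20 to 120 N. Pads are 22 mm wide; open, the fingers measure 114 mm over their backs; the gripper's body (76 mm by 85 mm) begins 54 mm behind the grasp point. The pads swing forward as they close: fully open they stand 13 mm farther back than shut.
Start: joints at [1.435, 0.507, -0.238, 1.5, 0.126, 1.149, -0.155], TCP at [149.02, -606.964, 256.275] pointing down, gripper open.
Joint ranges: [-3.08, 3.08], [-0.24, 2.05], [-1.43, 1.35], [0, 2.5], [-1.52, 4.66], [0.17, 1.96], [-2.89, 2.89]. Speed limits (rad/s): [2.39, 2.39, 3.14, 3.14, 3.14, 3.14, 3.14].

## Interface

Orientations are given as a unit quaternion [x, y, z, w].
In Python, from cell import * gives the robot as it stands. The module is installed in compiled form; this text tells all that it offers.
- The arm moves only by the tool servo_tool, never from a script. Its argument "increments" is a list of rows, each a list of 7 numbers: the turn, a rotation vector about the tool's x, y, z in units of 90 degrees (1.0 is 90 degrees), then the shift along the tool's x, y, z in units of 120 mm (1.0 is 120 mm), then the closure, from -1 (fully open) to 1 (shut), so that 0 is half open. In form: [[wx, wy, wz, dx, dy, dz, gripper], ...]. A call has 1 to 20 rows; each row shifts and turns the commanded pose from where the row before left it, along the tool's axes as they then stand; what a row does not reach is not made up. A row lasts 1/8 s, in which the tool goes at most 62.5 mm and 10.7 degrees, less where a joint would pass 70% of its speed; a pose out of reach is approached as far as the arm can. A call with a number of a shift or a turn outside -1 to 1 is refused whole. A call with a gripper value outside its range is refused whole. The fingers move at their own pace and stop on an object; "force" is the grip in N (left out, the last holds). Time passes only in rows, so rows that do not move let the fingers close. It gives the time, the measured TCP pose, the force, the opening and the grip force at its end, in the units of the state.
- observe(): the state, without advancing time (a new reading comes with each control period).
- read_camera(name): name is "side" or "top"; returns the picture (480x640x3 uint8, red, green, blue); there is no depth.
- calibration(name): a dict with "K" (3x3 intrinsics, pixels), "R" (3x3) and "t" (3): a world point X has camera coordinates R X + t. Camera axes: x right, y down, z forward; pixel columns grow to the right and rows downward; lengths in mm; the calibration is good to about 2 mm. A picture is of the moment at which its call begins. calibration takes no time and is no camera call.
- sign_off(): hands the job in; it is judged then, once.
The state is a dict: "time": time; "q": joint angles; "qd": joint speeds; "joint_torque": joint torques, N m; "ee_pos": TCP position; "orientation": TCP orientation; "wrist_force": force on the tool from outside, world axes, zero at the start; "wrist_torque": the same for the moment, N m; "opening": opening from 0.0 (shut) to 1.0 (fully open); "grip_force": force on a finger pad.
Only numpy, scipy, OpenCV 4.12 (cv2) and the standard library are available. Lean on these libraries where they do the work, as an engineer would, in place of code of your own. Each camera call takes 0.05 s, during which the arm holds its last target. There are 200 camera calls.

## Task

The two dust-filter covers of the laser cutter's power unit have been brushed clean and lie on the bench. Put each one back on the fan frame it fits and press it down until it snaps fully home, in either order, leaving the other things on the bench where they are. Finish while still pressing: after the second cover has snapped in, keep the fingers pushing down firmly on it (about 10 N) and do not lift off.

Things in the scene. Friction and masses are not known exactly. Their poses are not given: they have to be found in the camera images.
- large_cover_center (a point): black plastic clip-on fan filter cover, right side up on the table: square cap 66 x 66 mm, 16 mm high, about 35 g, open below, louvre bars and dark mesh on top with a flush solid disc, 22 mm across, in the middle to press on. Can be gripped across two opposite side walls. This point is its centre, 8 mm above its underside; z up, x and y square to its sides. Fits only the large frame.
- small_cover_center (a point): black plastic clip-on fan filter cover, right side up on the table: square cap 46 x 46 mm, 16 mm high, about 20 g, open below, louvre bars and dark mesh on top with a flush solid disc, 14 mm across, in the middle to press on. Can be gripped across two opposite side walls. This point is its centre, 8 mm above its underside; z up, x and y square to its sides. Fits only the small frame.
- large_seat (a point): middle of the upper face of the large fan frame, a black 68 mm square on top of the power unit, 89 mm above the table; z up, x and y square to the frame. A spring catch stands up 12 mm at the middle of each side and a 6 mm screw boss near each corner; all go inside the cover. Home: the cover's underside lies on this face, centred on this point, its top 16 mm above it.
- small_seat (a point): middle of the upper face of the small fan frame, a black 48 mm square on top of the power unit, 89 mm above the table; z up, x and y square to the frame. A spring catch stands up 12 mm at the middle of each side and a 6 mm screw boss near each corner; all go inside the cover. Home: the cover's underside lies on this face, centred on this point, its top 16 mm above it.
- large_cover: the large cover again, origin at the centre of its underside. Skirt walls are 3 mm thick with an inner lip round the bottom edge, 3 mm high, that leaves a square mouth of 54 x 54 mm. The same every quarter turn: it fits at any multiple of 90 degrees to the frame.
- small_cover: the small cover again, origin at the centre of its underside. Skirt walls are 3 mm thick with an inner lip round the bottom edge, 3 mm high, that leaves a square mouth of 34 x 34 mm. The same every quarter turn: it fits at any multiple of 90 degrees to the frame.
- power_unit: heavy grey sheet-steel box 150 x 220 mm (its x, y), cannot move, fan frames on top. A cover set on its frame (within 3 mm, square) rests on the catches about 7 mm too high. Pressed in the middle, it resists more and more over 3 mm, up to 8 to 15 N, then gives way suddenly as the catches snap over its lip, stops on the frame and is kept there. Origin on the table under its middle.
- cone_a: black thread cone, 62 mm diameter, 115 mm tall, standing; leave alone. Origin under its middle.
- cone_b: brown thread cone, 62 mm diameter, 105 mm tall, standing; leave alone. Origin under its middle.
- glue_tin: tin with a yellow band, 80 mm diameter, 100 mm tall, standing; leave alone. Origin under its middle.
- oil_bottle: cream plastic oil bottle with white cap, 54 mm diameter, 140 mm tall, standing; leave alone. Origin under its middle.
- brush: dusting brush lying along its x; leave alone
- screwdriver: screwdriver lying along its x; leave alone
- screw_dish: small steel dish, 72 mm diameter, 26 mm high; leave alone. Origin under its middle.

How it is judged (in metres and radians):
On the way, in this order (a step that is already met when the one before it is completed fails the run):
1. one cover is snapped home on its own frame (((z of large_cover_center in the frame of large_seat between 0.0055 and 0.01 m and horizontal distance between large_cover_center and large_seat below 0.003 m and angle between the z axis of large_cover_center and the z axis of large_seat, either way round below 0.05 rad) or (z of small_cover_center in the frame of small_seat between 0.0055 and 0.01 m and horizontal distance between small_cover_center and small_seat below 0.003 m and angle between the z axis of small_cover_center and the z axis of small_seat, either way round below 0.05 rad))), for 0.2 s.
2. both covers are home and the fingers press one of them down with at least 5 N (z of large_cover_center in the frame of large_seat between 0.0055 and 0.01 m and horizontal distance between large_cover_center and large_seat below 0.003 m and angle between the z axis of large_cover_center and the z axis of large_seat, either way round below 0.05 rad and z of small_cover_center in the frame of small_seat between 0.0055 and 0.01 m and horizontal distance between small_cover_center and small_seat below 0.003 m and angle between the z axis of small_cover_center and the z axis of small_seat, either way round below 0.05 rad and ((contact force between large_cover and power_unit above 5 N and contact force between the fingers and large_cover above 5 N) or (contact force between small_cover and power_unit above 5 N and contact force between the fingers and small_cover above 5 N))), for 0.3 s.
At the end, for the whole second after the job is handed in: Each cover sits on its own frame, its underside within 2 mm of the frame, its centre within 3 mm sideways of the frame's centre and level within 3 degrees; and the fingers still push one of the covers down onto the power unit with more than 5 N (all of step 2); the arm keeps its last pose, push and grip.
It fails at once if a thread cone, the glue tin or the oil bottle is tipped over or shifted by more than 30 mm (distance of any of cone_a, cone_b, glue_tin, oil_bottle from where it was at the start of the episode above 0.03 m or angle between any of cone_a, cone_b, glue_tin, oil_bottle's own z axis and vertical above 0.5 rad).
It fails at once if the brush, the screwdriver or the steel dish is shifted by more than 30 mm (distance of any of brush, screwdriver, screw_dish from where it was at the start of the episode above 0.03 m).
It also fails if it takes over 67 s, if anything falls off the work surface, if the arm or the gripper's body presses on something with over 40 N, if the wrist force passes 120 N, or if a joint passes its speed limit or range.

## Working session

There is one attempt and no reset: what is moved stays moved. The work goes in short steps, Python scripts to look and compute and a tool call to move; the robot and the scene stay as the last step left them, time stands still between calls to the robot, and variables do not carry over. Pictures are saved under pics/ and viewed, at most 10 in all, crops included, and the job is handed in when it is done.

Besides the shell and the picture viewer there is one more tool, called after "Call:" in YAML: its name, and indented under it one key for each argument. servo_tool: Moves the arm, as the interface text tells. Shifts and turns lie within -1 to 1; 1 stands for 120 mm of shift or 90 degrees of turn. Its arguments: {"type":"object","properties":{"increments":{"type":"array"},"force":{"type":"number"}},"required":["increments"]}

```bash
mkdir -p pics; python3 - <<'E'
from cell import *
import cv2
for n in("side","top"):
    cv2.imwrite(f"pics/{n}0.png",read_camera(n)[:,:,::-1]); c=calibration(n); print(n,c["K"],c["R"],c["t"])
s=observe(); print(s)
E
```

```text
side [[477.39075777   0.         326.00149596]
 [  0.         477.39075777 239.87960227]
 [  0.           0.           1.        ]] [[-0.94958777 -0.31312324  0.015392  ]
 [-0.25170177  0.7322098  -0.63286256]
 [ 0.1868938  -0.60483274 -0.77411115]] [ 529.55046254  200.70821646 1275.02496165]
top [[461.50502613   0.         314.76400484]
 [  0.         461.50502613 245.98585038]
 [  0.           0.           1.        ]] [[-0.01487406 -0.99988434  0.00317295]
 [-0.99470202  0.014474   -0.10177616]
 [ 0.10171847 -0.00466996 -0.99480226]] [  14.42799442  541.54279958 1010.89198351]
{'time': 0.1, 'q': array([ 1.435526  ,  0.50827305, -0.2375247 ,  1.50104035,  0.12570479,
        1.14889347, -0.15482166]), 'qd': array([ 0.00204809, -0.00240067,  0.00025338, -0.00030373, -0.00130627,
       -0.00059425,  0.00212147]), 'joint_torque': array([-4.53584289e-03, -6.21835613e+01, -2.19433285e+00, -2.50208867e+01,
        1.24568265e-02,  7.92509381e-03, -1.73689466e-05]), 'ee_pos': array([ 148.85847756, -606.59050874,  255.50176956]), 'orientation': array([ 9.92762909e-01,  1.20088075e-01, -1.14702389e-04, -8.04687304e-04]), 'wrist_force': array([-0.24552458, -0.11812453, -0.57915584]), 'wrist_torque': array([ 0.02472329, -0.01647268,  0.00307057]), 'grip_force': 0.0, 'opening': 1.003060129389608}
```

View pics/top0.png

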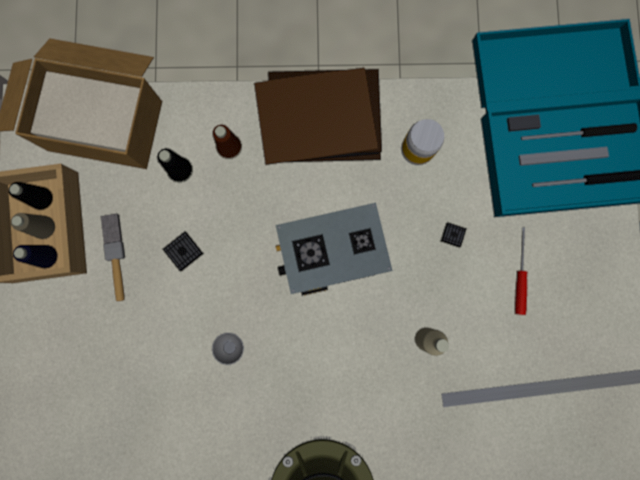

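View pics/side0.png

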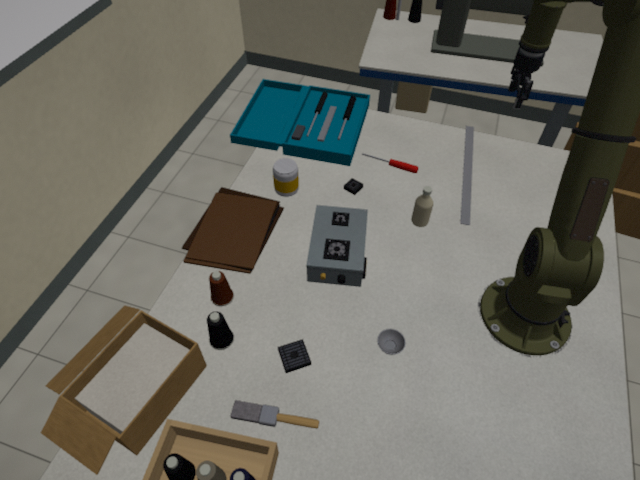

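The top view shows the large cover at about (183,251), the small cover at (453,234), the large frame at (311,252) and the small frame at (362,240). Enlarging these.

```bash
python3 - <<'E'
import cv2,numpy as np
im=cv2.imread("pics/top0.png")
def crop(cx,cy,w=40,h=30):
    c=cv2.resize(im[cy-h//2-5:cy+h//2+5,cx-w//2:cx+w//2],None,fx=10,fy=7.5*0+10,interpolation=cv2.INTER_CUBIC)
    c=cv2.convertScaleAbs(c,alpha=1.8,beta=10)
    for k in range(0,w,5):
        cv2.putText(c,str(cx-w//2+k),(k*10,10),0,.35,(0,255,255)); cv2.line(c,(k*10,0),(k*10,400),(0,90,90),1)
    for k in range(0,h+10,5):
        cv2.putText(c,str(cy-h//2-5+k),(0,k*10+10),0,.35,(0,255,0)); cv2.line(c,(0,k*10),(400,k*10),(0,90,0),1)
    return c[:400]
A=np.hstack([crop(183,251,w=50,h=40)[:, :500],crop(453,234,w=30)[:, :300]])
B=np.hstack([crop(311,252,w=44)[:, :440],crop(362,240,w=36)[:, :360]])
cv2.imwrite("pics/A.png",A);cv2.imwrite("pics/B.png",B)
E
```

```text
(no output)
```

View pics/A.png

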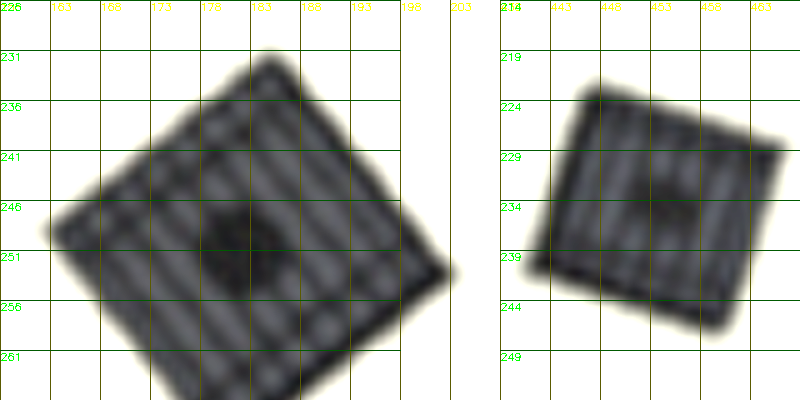

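View pics/B.png

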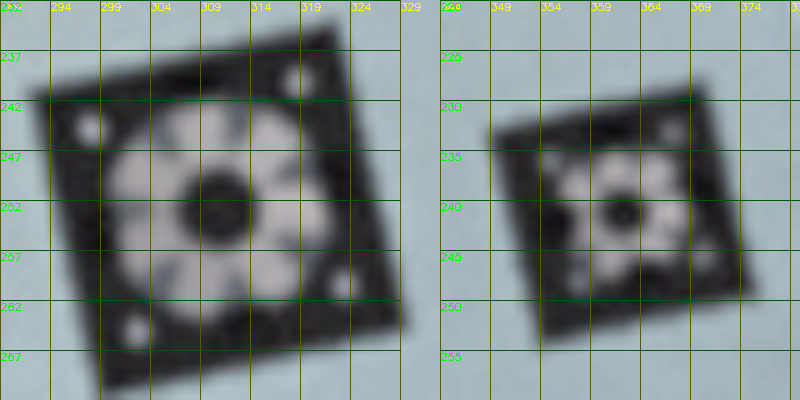

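```bash
cat > h.py <<'E'
from cell import *
import cv2,numpy as np
from scipy.optimize import least_squares
C={n:calibration(n) for n in("side","top")}
def proj(n,X):
    c=C[n]; p=(np.asarray(X,float)@np.array(c["R"]).T+c["t"])@np.array(c["K"]).T; return p[:,:2]/p[:,2:]
def back(n,u,v,z):
    c=C[n]; R=np.array(c["R"]); o=-R.T@c["t"]; d=R.T@np.linalg.solve(c["K"],[u,v,1]); return o+d*(z-o[2])/d[2]
def box(x,y,a,w,z0,z1):
    k=np.array([[-1,-1],[1,-1],[1,1],[-1,1]])*w/2; r=np.array([[np.cos(a),-np.sin(a)],[np.sin(a),np.cos(a)]])
    k=k@r.T+[x,y]; return np.vstack([np.c_[k,np.full(4,z)] for z in(z0,z1)])
def contour(im,u,v,r,thr,S=8):
    u0,v0=int(u)-r,int(v)-r
    g=cv2.cvtColor(im[v0:v0+2*r,u0:u0+2*r],cv2.COLOR_BGR2GRAY)
    g=cv2.resize(g,None,fx=S,fy=S,interpolation=cv2.INTER_CUBIC)
    m=(g<thr).astype(np.uint8); cs,_=cv2.findContours(m,cv2.RETR_EXTERNAL,cv2.CHAIN_APPROX_NONE)
    c=max(cs,key=cv2.contourArea); c=cv2.convexHull(c) if 0 else c
    return ((c[:,0]+.5)/S-.5+[u0,v0])[::4]
def fit(n,pts,w,z0,z1,a0,free=False):
    u,v=pts.mean(0); x0=back(n,u,v,z1)
    def f(p):
        h=cv2.convexHull(proj(n,box(p[0],p[1],p[2]/100,p[3] if free else w,z0,z1)).astype(np.float32))
        return [cv2.pointPolygonTest(h,(float(a),float(b)),True) for a,b in pts]
    s=least_squares(f,[x0[0],x0[1],a0*100]+([w] if free else []),loss="soft_l1",f_scale=.3,diff_step=1e-3)
    return s.x,np.sqrt(np.mean(np.square(f(s.x))))
E
python3 - <<'E'
from h import *
I={n:cv2.imread(f"pics/{n}0.png") for n in C}
T=[("L",66,0,16,(183,251),(294,356),0.6),("S",46,0,16,(453,234),(353,186),-.25),("FL",68,86,89,(311,252),(337,249),.17),("FS",48,86,89,(362,240),(341,218),.17)]
for n in("top","side"):
  for nm,w,z0,z1,pt,ps,a in T:
    p=pt if n=="top" else ps
    r={"L":26,"S":17,"FL":23,"FS":17}[nm] if n=="top" else {"L":26,"S":14,"FL":18,"FS":13}[nm]
    for thr in(80,):
      c=contour(I[n],*p,r,thr)
      for fr in(0,1):
        s,e=fit(n,c,w,z0,z1,a,fr); print(n,nm,thr,np.round(s,1),round(e,2),len(c))
for nm,uv in(("hubL",(310.4,251.7)),("hubS",(361.8,240.1))): print(nm,back("top",*uv,89))
for n in C: print(n,-np.array(C[n]["R"]).T@C[n]["t"])
E
```

```text
top L 80 [536.8 308.7  68. ] 0.57 187
top L 80 [536.8 308.8  67.2  63.5] 0.09 187
top S 80 [ 565.7 -311.9  -32.4] 0.56 150
top S 80 [ 565.7 -311.9  -34.3   43.5] 0.08 150
top FL 80 [521.8  16.3  21.1] 0.29 250
top FL 80 [521.8  16.2  21.1  69.2] 0.11 250
top FS 80 [545.  -93.2  21.3] 0.38 178
top FS 80 [545.1 -93.2  21.1  49.6] 0.11 178
side L 80 [539.4 309.4  66. ] 0.36 198
side L 80 [539.4 309.5  67.   64.2] 0.08 198
side S 80 [ 568.  -312.7  -31.4] 0.35 90
side S 80 [ 567.9 -312.7  -35.8   43.6] 0.11 90
side FL 80 [524.   16.3  20.2] 0.37 181
side FL 80 [524.   16.1  20.7  70.1] 0.14 181
side FS 80 [547.3 -93.6  20.3] 0.41 120
side FS 80 [547.4 -93.8  21.3  50.5] 0.16 120
hubL [523.41307513  16.15152242  89.        ]
hubS [546.50980812 -93.14439889  89.        ]
side [ 315.07899223  790.0308693  1105.8809102 ]
top [ 436.06193941   11.30886489 1060.70800303]
```

Call:
servo_tool:
  increments:
    - [0,0,0.0933,0,0,0,-0.4]
    - [0,0,0.0933,0,0,0,-0.4]
    - [0,0,0.0933,0,0,0,-0.4]
    - [0,0,0.0933,0,0,0,-0.4]
    - [0,0,0,0.2447,-0.349,0,-0.4]
    - [0,0,0,0.2447,-0.349,0,-0.4]
    - [0,0,0,0.2447,-0.349,0,-0.4]
    - [0,0,0,0.2447,-0.349,0,-0.4]
    - [0,0,0,0.2447,-0.349,0,-0.4]
    - [0,0,0,0.2447,-0.349,0.1,-0.4]
    - [0,0,0,0.2447,-0.349,0.2,-0.4]
    - [0,0,0,0.2447,-0.349,0.2,-0.4]
    - [0,0,0,0.2447,-0.349,0.3,-0.4]
    - [0,0,0,0.2447,-0.349,0.3,-0.4]
    - [0,0,0,0,0,0.2,-0.4]
    - [0,0,0,0,0,0,-0.4]
    - [0,0,0,0,0,0,-0.4]
  force: 40

```text
time: 2.22
ee_pos: [566.7, -313.5, 101.2]
orientation: [0.985, -0.173, 0.0, 0.0]
wrist_force: [0.7, -0.5, 0.7]
opening: 0.703
grip_force: 0.0
```

```bash
cat >> h.py <<'E'
from scipy.spatial.transform import Rotation as Ro
def plan(x,y,z,yaw):
    s=observe(); R=Ro.from_quat(s["orientation"]).as_matrix(); ps=np.arctan2(R[1,0],R[0,0])
    d=np.array([x,y,z])-s["ee_pos"]; c,si=np.cos(yaw),np.sin(yaw)
    print("t",round(s["time"],2),"pos",np.round(s["ee_pos"],1),"yaw",round(ps,3),"tilt",np.round(R[:2,2],4),"open",round(s["opening"],3),"grip",round(s["grip_force"],1),"F",np.round(s["wrist_force"],1))
    print("wz",round((ps-yaw)/np.pi*2,4),"d",np.round(np.array([d[0]*c+d[1]*si,d[0]*si-d[1]*c,-d[2]])/120,4))
def snap(n,name,x,y,w,h,f):
    im=read_camera(n)[:,:,::-1].copy(); cv2.imwrite(f"pics/{name}_full.png",im)
    cv2.imwrite(f"pics/{name}.png",cv2.convertScaleAbs(cv2.resize(im[y:y+h,x:x+w],None,fx=f,fy=f,interpolation=cv2.INTER_CUBIC),alpha=1.5,beta=10))
E
python3 - <<'E'
from h import *
plan(566.8,-312.3,40,-.345)
snap("side","s1",310,110,100,100,6)
E
```

```text
t 2.23 pos [ 566.7 -313.5  101.2] yaw -0.347 tilt [ 0.0003 -0.0008] open 0.703 grip 0.0 F [ 0.7 -0.5  0.7]
wz -0.0012 d [-0.0029 -0.0097  0.5098]
```

View pics/s1.png

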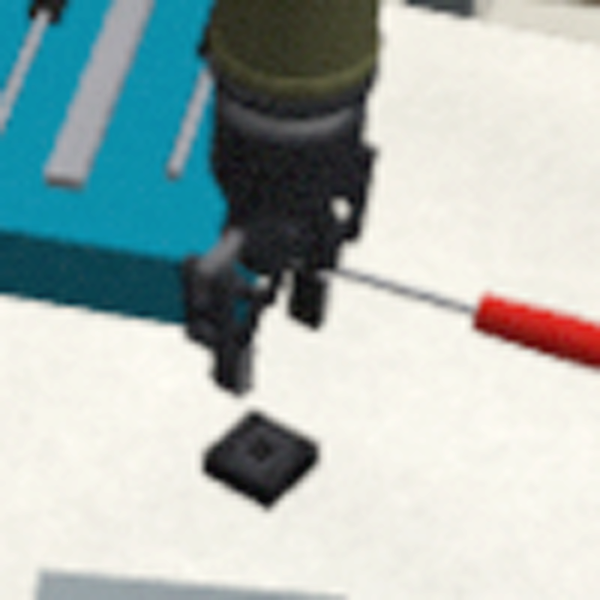

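The side view shows the open gripper above the small cover, with fingertips at full-image (348.7,174.7) and (362,164.2). Computing tip height.

```bash
python3 - <<'E'
from h import *
t=np.array([566.7+1.1,-313.5-.4,0]);y=np.array([-.34,-.94,0])
for z in(70,75,80,85,90,95): print(z,np.round(proj("side",[t-34*y+[0,0,z],t+34*y+[0,0,z]]),1))
E
```

```text
70 [[347.9 177.5]
 [360.5 166.2]]
75 [[348.  176.4]
 [360.6 165. ]]
80 [[348.1 175.2]
 [360.7 163.8]]
85 [[348.1 174. ]
 [360.8 162.6]]
90 [[348.2 172.8]
 [360.9 161.4]]
95 [[348.3 171.6]
 [361.  160.2]]
```

Call:
servo_tool:
  increments:
    - [0,0,0,-0.003,-0.01,0.2,-0.4]
    - [0,0,0,0,0,0.2,-0.4]
    - [0,0,0,0,0,0.12,-0.4]
    - [0,0,0,0,0,0.06,-0.4]
    - [0,0,0,0,0,0.035,-0.4]
    - [0,0,0,0,0,0,0.3]
    - [0,0,0,0,0,0,0.3]
    - [0,0,0,0,0,0,0.3]
    - [0,0,0,0,0,0,0.3]
  force: 40

```text
time: 3.4
ee_pos: [567.5, -311.2, 27.1]
orientation: [0.985, -0.172, 0.0, 0.0]
wrist_force: [-0.8, 0.2, 3.2]
opening: 0.529
grip_force: 42.3
```

Call:
servo_tool:
  increments:
    - [0,0,0,0,0,-0.2,0.3]
    - [0,0,0,0,0,-0.35,0.3]
    - [0,0,0,0,0,-0.39,0.3]
    - [0,0,-0.0888,0,0,0,0.3]
    - [0,0,-0.0888,0,0,0,0.3]
    - [0,0,-0.0888,0,0,0,0.3]
    - [0,0,-0.0888,0,0,0,0.3]
    - [0,0,0,0.0417,-0.3624,0,0.3]
    - [0,0,0,0.0417,-0.3624,0,0.3]
    - [0,0,0,0.0417,-0.3624,0,0.3]
    - [0,0,0,0.0417,-0.3624,0,0.3]
    - [0,0,0,0.0417,-0.3624,0,0.3]
    - [0,0,0,0,0,0,0.3]
    - [0,0,0,0,0,0,0.3]

```text
time: 5.15
ee_pos: [545.7, -93.9, 139.4]
orientation: [0.994, 0.106, -0.0, 0.0]
wrist_force: [0.7, -0.9, -1.3]
opening: 0.527
grip_force: 41.9
```

```bash
python3 - <<'E'
from h import *
plan(546.2,-93.4,125,.212)
snap("side","s2",295,160,100,100,6)
E
```

```text
t 5.15 pos [545.7 -93.9 139.4] yaw 0.212 tilt [-0.     -0.0007] open 0.527 grip 41.9 F [ 0.7 -0.9 -1.3]
wz 0.0003 d [ 0.0046 -0.0033  0.1197]
```

View pics/s2.png

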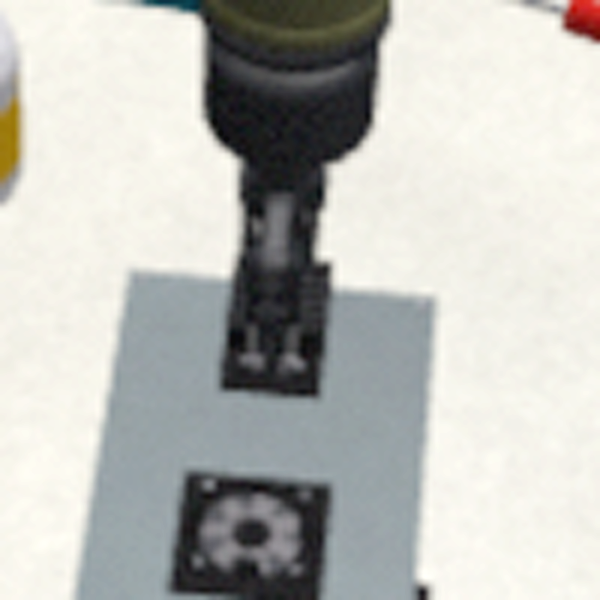

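Call:
servo_tool:
  increments:
    - [0,0,0,0.0046,-0.0033,0.06,0.3]
    - [0,0,0,0,0,0.05,0.3]
    - [0,0,0,0,0,0.015,0.3]
    - [0,0,0,0,0,0.01,0.3]
    - [0,0,0,0,0,0,0.3]

```text
time: 5.82
ee_pos: [546.5, -92.6, 123.2]
orientation: [0.994, 0.106, 0.0, -0.0]
wrist_force: [1.9, 0.8, 0.9]
opening: 0.524
grip_force: 42.0
```

Call:
servo_tool:
  increments:
    - [0,0,0,0,0,0.008,0.3]
    - [0,0,0,0,0,0,0.3]

```text
time: 6.08
ee_pos: [546.6, -92.6, 122.6]
orientation: [0.994, 0.106, 0.001, 0.0]
wrist_force: [0.4, 1.5, 3.5]
opening: 0.522
grip_force: 42.4
```

Call:
servo_tool:
  increments:
    - [0,0,0,0,0,0,-0.3]
    - [0,0,0,0,0,0,-0.3]
    - [0,0,0,0,0,0,-0.4]
    - [0,0,0,0,0,-0.1,-0.4]
    - [0,0,0,0,0,-0.3,-0.4]
    - [0,0,0,0,0,-0.3,1]
    - [0,0,0,0.3,0,0,1]
    - [0,0,0,0.4,0,0,1]
    - [0,0,0,0.4,0,0,1]
    - [0,0,0,0,0,0,1]

```text
time: 7.32
ee_pos: [677.6, -63.0, 205.9]
orientation: [0.994, 0.107, 0.001, -0.001]
wrist_force: [-0.5, 0.4, -0.0]
opening: -0.002
grip_force: 0.0
```

```bash
python3 - <<'E'
from h import *
plan(546.2,-93.4,125,.212)
snap("top","t3",262,190,140,110,4)
snap("side","s3",295,180,100,100,4)
a=cv2.imread("pics/t3.png");b=cv2.imread("pics/s3.png");b=cv2.copyMakeBorder(b,0,40,0,0,0)
cv2.imwrite("pics/p3.png",np.hstack([a[:, 330:],b,]))
for n,uv,r in(("top",(362,240),18),("side",(341,217),14)):
    im=cv2.imread(f"pics/{n[0]}3_full.png"); c=contour(im,*uv,r,80)
    print(n,[ (np.round(s,1),round(e,2)) for s,e in [fit(n,c,46.5,86,112,.21,0),fit(n,c,46,86,112,.21,1)]])
E
```

```text
t 7.33 pos [677.6 -63.  205.9] yaw 0.215 tilt [0.0011 0.0018] open -0.002 grip 0.0 F [-0.5  0.4 -0. ]
wz 0.0017 d [-1.1238  0.0171  0.6743]
top [(array([ 543.9, -101.6,    8.5]), np.float64(4.25)), (array([ 542.2, -101. ,   22.1,   61. ]), np.float64(2.25))]
side [(array([546.7, -92. ,  19.4]), np.float64(0.22)), (array([546.7, -92.1,  20.5,  47.6]), np.float64(0.15))]
```

View pics/p3.png

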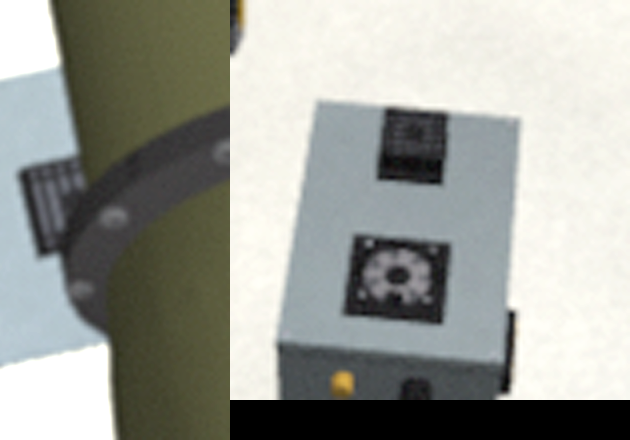

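The cover sits squarely on the small frame's catches. Now I'll press it with the shut fingers.

Call:
servo_tool:
  increments:
    - [0,0,0,-0.4,0.006,0,1]
    - [0,0,0,-0.4,0.006,0,1]
    - [0,0,0,-0.324,0.005,0.1,1]
    - [0,0,0,0,0,0.25,1]
    - [0,0,0,0,0,0.15,1]
    - [0,0,0,0,0,0.06,1]
    - [0,0,0,0,0,0.02,1]
    - [0,0,0,0,0,0,1]

```text
time: 8.43
ee_pos: [543.8, -95.6, 137.3]
orientation: [0.994, 0.106, 0.0, 0.0]
wrist_force: [-1.6, -0.7, 2.4]
opening: -0.004
grip_force: 0.7
```

Call:
servo_tool:
  increments:
    - [0,0,0,0,0,-0.04,1]
    - [0,0,0,0.02,-0.015,0,1]
    - [0,0,0,0,0,0,1]
    - [0,0,0,0,0,0,1]

```text
time: 8.93
ee_pos: [545.8, -93.1, 141.3]
orientation: [0.994, 0.106, -0.0, -0.0]
wrist_force: [0.1, -0.6, 0.7]
opening: 0.001
grip_force: 0.0
```

```bash
python3 - <<'E'
from h import *
plan(546.2,-93.2,137,.212)
E
```

```text
t 8.93 pos [545.8 -93.1 141.3] yaw 0.213 tilt [-0.0001  0.    ] open 0.001 grip 0.0 F [ 0.1 -0.6  0.7]
wz 0.0004 d [0.0034 0.0018 0.0361]
```

Call:
servo_tool:
  increments:
    - [0,0,0,0.003,0,0.036,1]
    - [0,0,0,0,0,0.01,1]
    - [0,0,0,0,0,0.01,1]
    - [0,0,0,0,0,0.01,1]
    - [0,0,0,0,0,0,1]

```text
time: 9.55
ee_pos: [546.5, -93.4, 133.9]
orientation: [0.994, 0.106, 0.001, 0.0]
wrist_force: [-0.5, -0.5, 5.0]
opening: 0.001
grip_force: 2.5
```

Call:
servo_tool:
  increments:
    - [0,0,0,0,0,0.01,1]
    - [0,0,0,0,0,0.01,1]
    - [0,0,0,0,0,0.01,1]
    - [0,0,0,0,0,0.01,1]
    - [0,0,0,0,0,0,1]

```text
time: 10.18
ee_pos: [545.8, -92.9, 130.1]
orientation: [0.994, 0.106, 0.0, 0.0]
wrist_force: [-5.7, 1.0, 17.3]
opening: -0.001
grip_force: 9.0
```

Call:
servo_tool:
  increments:
    - [0,0,0,0,0,0.012,1]
    - [0,0,0,0,0,0,1]

```text
time: 10.42
ee_pos: [545.9, -92.9, 130.0]
orientation: [0.994, 0.106, 0.0, 0.001]
wrist_force: [-9.9, -0.3, 31.4]
opening: 0.002
grip_force: 15.5
```

Call:
servo_tool:
  increments:
    - [0,0,0,0,0,-0.2,1]
    - [0,0,0,0,0,-0.4,1]
    - [0,0,-0.0974,0,0,0,-0.85]
    - [0,0,-0.0974,0,0,0,-0.85]
    - [0,0,-0.0974,0,0,0,-0.85]
    - [0,0,0,0.226,-0.2959,0,-0.85]
    - [0,0,0,0.226,-0.2959,0,-0.85]
    - [0,0,0,0.226,-0.2959,0,-0.85]
    - [0,0,0,0.226,-0.2959,0,-0.85]
    - [0,0,0,0.226,-0.2959,0,-0.85]
    - [0,0,0,0.226,-0.2959,0,-0.85]
    - [0,0,0,0.226,-0.2959,0.1,-0.85]
    - [0,0,0,0.226,-0.2959,0.2,-0.85]
    - [0,0,0,0.226,-0.2959,0.3,-0.85]
    - [0,0,0,0,0,0.3,-0.85]
    - [0,0,0,0,0,0,-0.85]
    - [0,0,0,0,0,0,-0.85]

```text
time: 12.55
ee_pos: [539.0, 308.6, 92.1]
orientation: [0.944, 0.329, 0.0, 0.0]
wrist_force: [0.3, -0.5, 0.0]
opening: 0.924
grip_force: 0.0
```

```bash
python3 - <<'E'
from h import *
plan(538.1,309.1,24,.672)
snap("side","s4",240,290,100,100,6)
for n,uv,r in(("top",(362,240),18),("side",(341,217),14)):
    im=(read_camera(n)[:,:,::-1].copy() if n=="top" else cv2.imread("pics/s4_full.png")); c=contour(im,*uv,r,80)
    print(n,[ (np.round(s,1),round(e,2)) for s,e in [fit(n,c,46.5,86,105,.21,0),fit(n,c,46,89,105,.21,1)]])
t=observe()["ee_pos"]+[1.1,.3,0];y=np.array([.6225,-.7826,0])
for z in(10,15,20,25): print(z,np.round(proj("side",[t-43*y-[0,0,z],t+43*y-[0,0,z]]),1))
E
```

```text
t 12.55 pos [539.  308.6  92.1] yaw 0.671 tilt [0.0006 0.0001] open 0.924 grip 0.0 F [ 0.3 -0.5  0. ]
wz -0.0009 d [-0.0034 -0.0078  0.5676]
top [(array([544. , -92.7,  21. ]), np.float64(0.12)), (array([543.9, -92.5,  21. ,  46.5]), np.float64(0.11))]
side [(array([553.8, -97.3,   4.5]), np.float64(5.13)), (array([ 548.9, -100.2,   33. ,   79. ]), np.float64(2.18))]
10 [[298.  357. ]
 [286.9 325.8]]
15 [[298.1 358. ]
 [287.  326.8]]
20 [[298.2 358.9]
 [287.1 327.8]]
25 [[298.2 359.9]
 [287.2 328.8]]
```

View pics/s4.png

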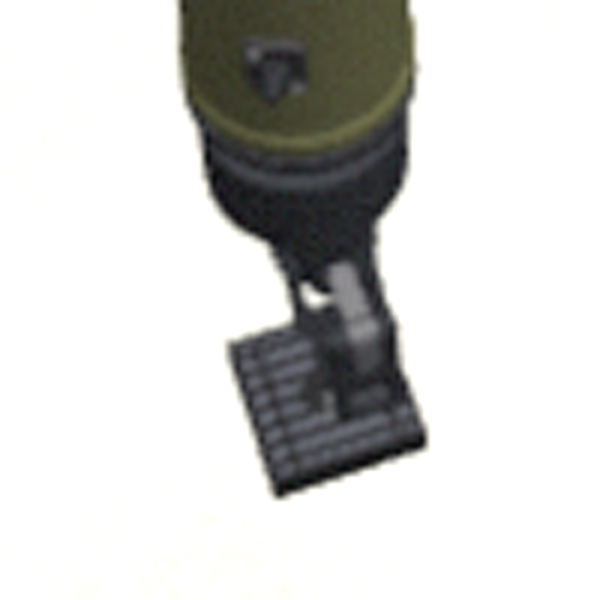

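The side view shows the gripper straddling the large cover, squarely aligned, with the near tip at about (297.5,359.7), some 20 mm ahead of the TCP. Descending and gripping.

Call:
servo_tool:
  increments:
    - [0,0,0,-0.003,-0.007,0.2,-0.85]
    - [0,0,0,0,0,0.2,-0.85]
    - [0,0,0,0,0,0.1,-0.85]
    - [0,0,0,0,0,0.04,-0.85]
    - [0,0,0,0,0,0.02,-0.85]
    - [0,0,0,0,0,0,-0.85]
    - [0,0,0,0,0,0,0]
    - [0,0,0,0,0,0,0]
    - [0,0,0,0,0,0,0]
  force: 40

```text
time: 13.78
ee_pos: [537.9, 309.7, 25.0]
orientation: [0.944, 0.329, 0.001, -0.0]
wrist_force: [-1.9, -1.7, 6.0]
opening: 0.76
grip_force: 44.5
```

Call:
servo_tool:
  increments:
    - [0,0,0,0,0,-0.2,0]
    - [0,0,0,0,0,-0.35,0]
    - [0,0,0,0,0,-0.41,0]
    - [0,0,0.098,0,0,0,0]
    - [0,0,0.098,0,0,0,0]
    - [0,0,0.098,0,0,0,0]
    - [0,0,0,-0.1053,0.394,0,0]
    - [0,0,0,-0.1053,0.394,0,0]
    - [0,0,0,-0.1053,0.394,0,0]
    - [0,0,0,-0.1053,0.394,0,0]
    - [0,0,0,-0.1053,0.394,0,0]
    - [0,0,0,-0.1053,0.394,0,0]
    - [0,0,0,0,0,0,0]
    - [0,0,0,0,0,0,0]

```text
time: 15.52
ee_pos: [522.6, 16.6, 139.5]
orientation: [0.995, 0.105, 0.0, -0.0]
wrist_force: [-0.2, -0.3, -0.8]
opening: 0.758
grip_force: 44.5
```

```bash
python3 - <<'E'
from h import *
plan(522.9,16.2,123,.21)
E
```

```text
t 15.53 pos [522.6  16.6 139.5] yaw 0.209 tilt [0.0005 0.0007] open 0.758 grip 44.5 F [-0.2 -0.3 -0.8]
wz -0.0004 d [0.0016 0.0036 0.1371]
```

Call:
servo_tool:
  increments:
    - [0,0,0,0.0016,0.0036,0.08,0]
    - [0,0,0,0,0,0.05,0]
    - [0,0,0,0,0,0.012,0]
    - [0,0,0,0,0,0.01,0]
    - [0,0,0,0,0,0,0]

```text
time: 16.15
ee_pos: [522.6, 16.3, 121.1]
orientation: [0.994, 0.105, -0.0, -0.0]
wrist_force: [-1.3, 1.3, -0.1]
opening: 0.757
grip_force: 44.7
```

Call:
servo_tool:
  increments:
    - [0,0,0,0,0,0.008,0]
    - [0,0,0,0,0,0.004,0]
    - [0,0,0,0,0,0,0]

```text
time: 16.52
ee_pos: [523.0, 16.3, 120.2]
orientation: [0.994, 0.105, 0.001, -0.0]
wrist_force: [-2.0, 1.6, 7.5]
opening: 0.757
grip_force: 45.4
```

Contact with the catches. Release, back off and check.

Call:
servo_tool:
  increments:
    - [0,0,0,0,0,0,-0.7]
    - [0,0,0,0,0,0,-0.7]
    - [0,0,0,0,0,0,-0.85]
    - [0,0,0,0,0,-0.1,-0.85]
    - [0,0,0,0,0,-0.25,-0.85]
    - [0,0,0,0,0,-0.3,1]
    - [0,0,0,0.3,-0.05,0,1]
    - [0,0,0,0.4,0,0,1]
    - [0,0,0,0.4,0,0,1]
    - [0,0,0,0,0,0,1]

```text
time: 17.77
ee_pos: [653.0, 50.3, 197.4]
orientation: [0.994, 0.105, 0.001, -0.001]
wrist_force: [-1.2, -0.7, 0.3]
opening: -0.001
grip_force: 0.0
```

```bash
python3 - <<'E'
from h import *
plan(522.9,16.2,141,.21)
snap("side","s5",290,190,100,100,6)
im=cv2.imread("pics/s5_full.png"); c=contour(im,337,247,20,80)
print([ (np.round(s,1),round(e,2)) for s,e in [fit("side",c,66.5,86,112,.21,0),fit("side",c,66,86,112,.21,1)]])
E
```

```text
t 17.77 pos [653.   50.3 197.4] yaw 0.21 tilt [0.0013 0.0014] open -0.001 grip 0.0 F [-1.2 -0.7  0.3]
wz 0.0002 d [-1.1197  0.0516  0.4701]
[(array([523.6,  16.5,  20.5]), np.float64(0.34)), (array([523.6,  16.3,  21.5,  68.3]), np.float64(0.18))]
```

View pics/s5.png

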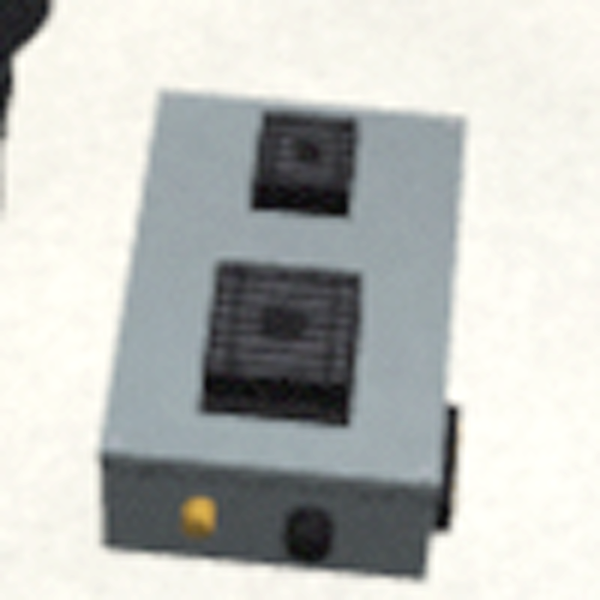

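The small cover (crop 305,160) is home, and the large cover (crop 285,330) sits squarely on its catches. Moving over the middle of the large cover.

Call:
servo_tool:
  increments:
    - [0,0,0,-0.4,0.018,0,1]
    - [0,0,0,-0.4,0.018,0,1]
    - [0,0,0,-0.32,0.016,0.07,1]
    - [0,0,0,0,0,0.25,1]
    - [0,0,0,0,0,0.15,1]
    - [0,0,0,0,0,0,1]
    - [0,0,0,0,0,0,1]

```text
time: 18.7
ee_pos: [520.4, 15.0, 142.2]
orientation: [0.995, 0.105, 0.0, 0.0]
wrist_force: [-0.7, 0.3, -0.3]
opening: -0.004
grip_force: 0.0
```

```bash
python3 - <<'E'
from h import *
plan(522.9,16.2,137,.21)
E
```

```text
t 18.7 pos [520.4  15.  142.2] yaw 0.21 tilt [ 0.0009 -0.0001] open -0.004 grip 0.0 F [-0.7  0.3 -0.3]
wz -0.0003 d [ 0.0221 -0.0056  0.0431]
```

Call:
servo_tool:
  increments:
    - [0,0,0,0.022,-0.0056,0,1]
    - [0,0,0,0,0,0.043,1]
    - [0,0,0,0,0,0.01,1]
    - [0,0,0,0,0,0.01,1]
    - [0,0,0,0,0,0.01,1]
    - [0,0,0,0,0,0.01,1]
    - [0,0,0,0,0,0.01,1]
    - [0,0,0,0,0,0,1]

```text
time: 19.7
ee_pos: [522.9, 16.3, 130.1]
orientation: [0.995, 0.105, 0.0, 0.0]
wrist_force: [-1.5, 0.8, 4.8]
opening: 0.0
grip_force: 2.6
```

Snapped (z = 130, same as the small cover's home). I'll increase the push to about 12 N.

Call:
servo_tool:
  increments:
    - [0,0,0,0,0,0.006,1]
    - [0,0,0,0,0,0,1]
    - [0,0,0,0,0,0,1]

```text
time: 20.08
ee_pos: [522.9, 16.3, 130.1]
orientation: [0.995, 0.105, 0.0, 0.0]
wrist_force: [-2.1, 0.3, 12.5]
opening: -0.0
grip_force: 6.3
```

Call:
servo_tool:
  increments:
    - [0,0,0,0,0,0.001,1]
    - [0,0,0,0,0,0,1]
    - [0,0,0,0,0,0,1]
    - [0,0,0,0,0,0,1]

```text
time: 20.58
ee_pos: [523.0, 16.3, 130.1]
orientation: [0.995, 0.105, 0.0, 0.0]
wrist_force: [-2.4, -0.0, 14.4]
opening: 0.002
grip_force: 6.9
```

```bash
python3 - <<'E'
from h import *
plan(522.9,16.2,130,.21)
print(sign_off())
E
```

```text
t 20.57 pos [523.   16.3 130.1] yaw 0.21 tilt [ 0.0007 -0.0003] open 0.002 grip 6.9 F [-2.4 -0.  14.4]
wz -0.0002 d [-0.0007  0.0011  0.0006]
the job is handed in; nothing more can be done
None
```

Both covers are snapped home on their own frames, and the job was handed in at about 20.6 s with the fingers still pressing the large cover at about 14 N; `sign_off()` returned no verdict.

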